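Close the turn-buttons on a picture frame's back

ROBOT

A 6-joint arm with a two-finger parallel gripper is mounted at the origin on a cart in front of the work surface, level with it; the furniture and walls round the work are solid. World frame = base frame: x ahead of the robot, y to its left, z up, the work surface at z = 0. Lengths are in m, angles in rad, forces in N, time in s.
With the tool pointing down it reaches from about 0.25 to 0.725 m from the base axis. Payload 4 kg.
Tool frame: the origin (TCP) lies midway between the tips of the shut fingers; the grasp point (between the pads) lies bot.pinch_z behind it (bot.pinch_z is the distance from the TCP to the grasp point, in m); z points along the fingers, y is the line along which they close (so a half turn about z gives the same grasp; the last joint's range is limited). The gripper opens to 85 mm and grips with 20 to 120 N. Pads are 22 mm wide; open, the fingers measure 114 mm over their backs; the gripper's body (76 mm by 85 mm) begins 54 mm behind the grasp point. The pads swing forward as they close: fully open they stand 13 mm farther back than shut.
Start: joints at [-1.29, 0.241, 0.005, 1.335, 0, 1.571], TCP at [0.139, -0.48, 0.231] pointing down, gripper open.
Joint ranges: [-2.72, 2.72], [-1.05, 1.87], [-1.09, 1.28], [-1.99, 2.15], [-1.42, 1.44], [-3.14, 3.14]. Speed limits (rad/s): [2.79, 2.79, 3.14, 3.14, 3.14, 3.14].

INTERFACE

Orientations are given as a unit quaternion [x, y, z, w].
In Python, from workcell import bot, imaging, order gives the robot as it stands (bot), with the cameras (imaging) and the job (order).
- The arm moves only by the shell command python3 jog.py 'ROWS'. ROWS is a JSON list of rows, 1 to 10 of them, each of 7 numbers: a rotation vector rx, ry, rz in rad, then dx, dy, dz in m, then the finger opening in m; each row is the pose to reach, as a shift and turn from the pose commanded when the command began, along the tool's axes at that moment; what a row does not reach only later rows make up. A row lasts 1/8 s, in which the tool goes at most 0.0625 m and 0.188 rad, less where a joint would pass 70% of its speed; a pose out of reach is approached as far as the arm can. The fingers move at their own pace and stop on an object; the grip force is fixed at half the most. Time passes only in rows, so rows that do not move let the fingers close. It prints the time, the measured TCP pose, the force, the opening and the grip force at its end.
- bot.get_obs(): the state, without advancing time (a new reading comes with each control period).
- imaging.camera(name): name is "side" or "top" or "wrist"; returns the picture (384x512x3 uint8, red, green, blue); there is no depth.
- imaging.calibration(name): a dict with "mtx" (3x3 intrinsics, pixels), "k1" (the pictures are not rectified: a ray, as slopes to the right and down, at radius r is drawn at 1 + k1 r^2 times it, then the intrinsics apply), "R" (3x3) and "t" (3): a world point X has camera coordinates R X + t. Camera axes: x right, y down, z forward; pixel columns grow to the right and rows downward; lengths in m; the calibration is good to about 2 mm. A picture is of the moment at which its call begins: read the wrist's pose just before it. calibration takes no time and is no camera call; for the wrist camera it gives the pose at the moment of the call.
- order.job_done(): hands the job in; it is judged then, once.
The state is a dict: "clock": time; "joint_pos": joint angles; "joint_vel": joint speeds; "tau": joint torques, N m; "eef_pos": TCP position; "tool_rot": TCP orientation; "ft_force": force on the tool from outside, world axes, zero at the start; "ft_torque": the same for the moment, N m; "grip_width": finger opening in m; "grasp_force": force on a finger pad.
Only numpy, scipy, OpenCV 4.12 (cv2) and the standard library are available. Lean on these libraries where they do the work, as an engineer would, in place of code of your own. Each camera call takes 0.05 s, during which the arm holds its last target. There are 200 camera calls.

TASK

The backing board has just been laid in the back of the picture frame, but its four brass turn-buttons are still swung aside. Work round the frame's edge with a fingertip just above the rails, and push each button's upturned tab until the button points square in over the board, so that all four hold it. Push gently: do not shove the frame along or lift it, press down hard on the board (there is glass beneath it) or disturb the pen, film can and tape dispenser near by.

Things in the scene. Friction and masses are not known exactly. Their poses are not given: they have to be found in the camera images.
- frame: Black picture frame lying face down on the desk, loose (about 0.7 kg; a sideways push of a few newtons starts it sliding), 140 (its x) x 190 (its y) x 16 mm high, rails 25 mm wide. Origin: centre of its underside, on the desk; z up. Two turn-buttons are screwed to each long rail.
- board: Light grey backing board, 87 x 137 x 8 mm, loose, lying in the frame's 90 x 140 mm rebate with its top 2 mm below the rails (14 mm above the desk); a folded black easel strut 24 x 88 x 2 mm lies on it along its middle (top 16 mm above the desk). Origin: centre of its underside, 6 mm above the frame's; axes as the frame's.
- turn_a (a joint): Angle of the brass turn-button on the near rail (-x side of the frame), +y end. 0: square across the rail, tab over the board (points to the frame's +x); 1.57 either way: along the rail. Positive is anticlockwise from above. No catch at 0; stops at 2.2 either way; turns stiffly (about 1 N at the tab) and stays where left.
- turn_a_pivot (a point): Pivot screw of that button, in the middle of the rail's width at the rail's top, 16 mm above the desk. The strip is 12 mm wide and runs from 8 mm behind the pivot to 33 mm beyond it, 17 to 19 mm above the desk; the screw head reaches 20.6 mm.
- turn_a_tab (a point): The upturned finger tab at that button's end, 31.5 mm from the pivot: 12 mm across the strip, 3.5 mm thick, its top 29 mm above the desk (this point is 24 mm above it).
- turn_b (a joint): Angle of the brass turn-button on the near rail (-x side), -y end. 0: square across the rail, tab over the board (points to the frame's +x); 1.57 either way: along the rail. Positive is anticlockwise from above. No catch at 0; stops at 2.2 either way; turns stiffly (about 1 N at the tab) and stays where left.
- turn_b_pivot (a point): Pivot screw of that button, in the middle of the rail's width at the rail's top, 16 mm above the desk. The strip is 12 mm wide and runs from 8 mm behind the pivot to 33 mm beyond it, 17 to 19 mm above the desk; the screw head reaches 20.6 mm.
- turn_b_tab (a point): The upturned finger tab at that button's end, 31.5 mm from the pivot: 12 mm across the strip, 3.5 mm thick, its top 29 mm above the desk (this point is 24 mm above it).
- turn_c (a joint): Angle of the brass turn-button on the far rail (+x side), +y end. 0: square across the rail, tab over the board (points to the frame's -x); 1.57 either way: along the rail. Positive is anticlockwise from above. No catch at 0; stops at 2.2 either way; turns stiffly (about 1 N at the tab) and stays where left.
- turn_c_pivot (a point): Pivot screw of that button, in the middle of the rail's width at the rail's top, 16 mm above the desk. The strip is 12 mm wide and runs from 8 mm behind the pivot to 33 mm beyond it, 17 to 19 mm above the desk; the screw head reaches 20.6 mm.
- turn_c_tab (a point): The upturned finger tab at that button's end, 31.5 mm from the pivot: 12 mm across the strip, 3.5 mm thick, its top 29 mm above the desk (this point is 24 mm above it).
- turn_d (a joint): Angle of the brass turn-button on the far rail (+x side), -y end. 0: square across the rail, tab over the board (points to the frame's -x); 1.57 either way: along the rail. Positive is anticlockwise from above. No catch at 0; stops at 2.2 either way; turns stiffly (about 1 N at the tab) and stays where left.
- turn_d_pivot (a point): Pivot screw of that button, in the middle of the rail's width at the rail's top, 16 mm above the desk. The strip is 12 mm wide and runs from 8 mm behind the pivot to 33 mm beyond it, 17 to 19 mm above the desk; the screw head reaches 20.6 mm.
- turn_d_tab (a point): The upturned finger tab at that button's end, 31.5 mm from the pivot: 12 mm across the strip, 3.5 mm thick, its top 29 mm above the desk (this point is 24 mm above it).
- pen: Black pen, 150 x 10 x 12 mm, lying beside one short rail of the frame. Leave it alone. Origin: middle of its underside; long axis is its y.
- film_can: Black film can with a yellow lid, 34 mm across, 52 mm high, standing beside the other short rail. Leave it alone. Origin: centre of its base.
- tape: Beech tape dispenser, 50 x 94 x 67 mm, to the left of the frame. Leave it alone. Origin: centre of its base.

How it is judged:
At the end, for the whole second after the job is handed in: All four turn-buttons are at rest within 0.35 rad (20 degrees) of square across the rail, pointing in over the board; the board still lies flat in the frame (within 5 mm sideways and 3 mm in height); the frame lies flat and still on the desk (value of joint turn_a between -0.35 and 0.35 rad and value of joint turn_b between -0.35 and 0.35 rad and value of joint turn_c between -0.35 and 0.35 rad and value of joint turn_d between -0.35 and 0.35 rad and velocity of joint turn_a between -0.05 and 0.05 rad/s and velocity of joint turn_b between -0.05 and 0.05 rad/s and velocity of joint turn_c between -0.05 and 0.05 rad/s and velocity of joint turn_d between -0.05 and 0.05 rad/s and x of board in the frame of frame between -0.005 and 0.005 m and y of board in the frame of frame between -0.005 and 0.005 m and z of board in the frame of frame below 0.009 m and height (world z) of frame below 0.004 m and linear speed of frame below 0.01 m/s); the robot touches nothing.
It fails at once if the frame is shifted by more than 25 mm (distance of frame from where it was at the start of the episode above 0.025 m).
It fails at once if the frame is lifted more than 8 mm or tipped more than 0.1 rad (height (world z) of frame above 0.008 m or angle between frame's own z axis and vertical above 0.1 rad).
It fails at once if the board is lifted out of the frame by more than 6 mm (z of board in the frame of frame above 0.012 m).
It fails at once if the fingers press on the board with more than 12 N (contact force between the fingers and board above 12 N).
It fails at once if the pen, the film can or the tape dispenser is moved by more than 20 mm (distance of any of pen, film_can, tape from where it was at the start of the episode above 0.02 m).
It also fails if it takes over 72 s, if anything falls off the work surface, if the arm or the gripper's body presses on something with over 40 N, if the wrist force passes 120 N, or if a joint passes its speed limit or range.

## Working session

There is one attempt and no reset: what is moved stays moved. The work goes in short steps, Python scripts to look and compute and a shell command to move; the robot and the scene stay as the last step left them, time stands still between calls to the robot, and variables do not carry over. Pictures are saved under pics/ and viewed, at most 10 in all, crops included, and the job is handed in when it is done.

```bash
ls; mkdir -p pics; python3 - <<'E'
from workcell import bot, imaging, order
import cv2
for n in("top","side"):
    cv2.imwrite(f"pics/{n}0.png",imaging.camera(n)[:,:,::-1])
    c=imaging.calibration(n);print(n,c)
print(bot.get_obs(),bot.pinch_z)
E
```

```text
jog.py
pics
workcell.py
top {'mtx': array([[467.46266207,   0.        , 243.57967114],
       [  0.        , 467.46266207, 192.86092825],
       [  0.        ,   0.        ,   1.        ]]), 'k1': -0.014019135876840522, 'R': array([[ 0.01089972, -0.99988271,  0.01075961],
       [-0.98825687, -0.01241184, -0.15229678],
       [ 0.15241246, -0.00897327, -0.98827624]]), 't': array([-0.13115625,  0.48077997,  1.31635071])}
side {'mtx': array([[392.40832236,   0.        , 261.19917791],
       [  0.        , 392.40832236, 188.7110012 ],
       [  0.        ,   0.        ,   1.        ]]), 'k1': -0.043755939652904946, 'R': array([[ 9.99408202e-01,  3.43949204e-02,  4.85357165e-04],
       [ 1.78814273e-02, -5.07420965e-01, -8.61512750e-01],
       [-2.93853821e-02,  8.61011587e-01, -5.07735705e-01]]), 't': array([-0.4733704 , -0.04141813,  1.06115128])}
{'clock': 0.1, 'joint_pos': array([-1.28999304e+00,  2.41299926e-01,  3.88773025e-03,  1.33519221e+00,
        6.72387462e-06,  1.57080637e+00]), 'joint_vel': array([-1.37863251e-03, -2.53954965e-03,  3.77856641e-03,  1.49132344e-03,
        8.54695102e-05,  3.76987841e-04]), 'tau': array([ 2.09914233e-04, -3.73137224e+01,  2.53009933e+01,  1.08270912e-02,
        6.07143033e-05,  6.34319392e-06]), 'eef_pos': array([ 0.13841384, -0.47988935,  0.23053179]), 'tool_rot': array([ 9.90160169e-01,  1.39935783e-01, -1.23187982e-04, -8.95615711e-04]), 'ft_force': array([ 0.07346892,  0.56901536, -0.04726831]), 'ft_torque': array([-0.02258952, -0.008446  ,  0.03807501]), 'grasp_force': 0.0, 'grip_width': 0.08548369755326453} 0.0187
```

View pics/top0.png

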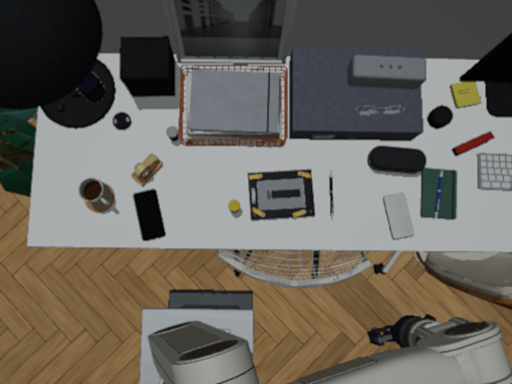

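```bash
python3 - <<'E'
import cv2
a=cv2.imread("pics/top0.png");b=cv2.imread("pics/side0.png")
cv2.imwrite("pics/side0b.png",cv2.resize(b[80:330,130:430],None,fx=2.4,fy=2.4,interpolation=cv2.INTER_CUBIC))
E
```

```text
(no output)
```

View pics/side0.png

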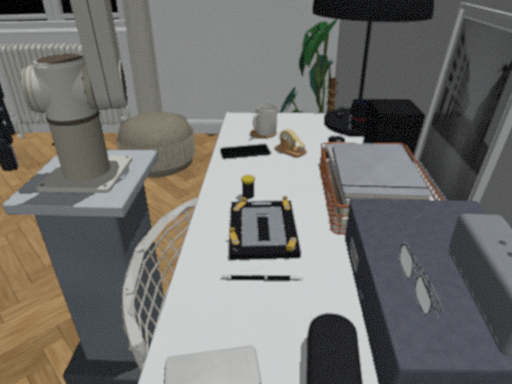

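Top view: the frame spans about (248–314, 170–220), long axis across the picture. The film can is at (234, 206), the pen at (331, 195), and there are yellow buttons near each corner. Next I'll localise roughly and bring the wrist camera over it.

```bash
cat > h.py <<'E'
import numpy as np, cv2
from workcell import bot, imaging, order
from scipy.spatial.transform import Rotation as R
def ray(c,px):
    px=np.atleast_2d(np.asarray(px,float))
    K=c["mtx"]; d=(px-K[:2,2])/K[[0,1],[0,1]]
    u=d.copy()
    for _ in range(10): u=d/(1+c["k1"]*(u**2).sum(1,keepdims=True))
    v=np.c_[u,np.ones(len(u))]@c["R"]; return -c["R"].T@c["t"],v
def plane(c,px,z):
    o,v=ray(c,px); return o+v*((z-o[2])/v[:,2])[:,None]
def proj(c,X):
    p=np.atleast_2d(X)@c["R"].T+c["t"]; s=p[:,:2]/p[:,2:]
    s=s*(1+c["k1"]*(s**2).sum(1,keepdims=True)); return s*np.diag(c["mtx"])[:2]+c["mtx"][:2,2]
def totool(dw):  # world shift -> tool axes
    return R.from_quat(bot.get_obs()["tool_rot"]).inv().apply(dw)
E
python3 - <<'E'
from h import *
c=imaging.calibration("top")
print(plane(c,[[248,172],[306,169],[314,216],[252,221],[281,195]],.016).round(3))
o=bot.get_obs();w=imaging.calibration("wrist")
r=R.from_quat(o["tool_rot"]);print(r.as_matrix().round(3));print("cam in tool",r.inv().apply(-w["R"].T@w["t"]-o["eef_pos"]), (r.inv().as_matrix()@w["R"].T).round(3), w["mtx"])
E
```

```text
[[ 0.548 -0.138  0.016]
 [ 0.56  -0.31   0.016]
 [ 0.42  -0.333  0.016]
 [ 0.403 -0.151  0.016]
 [ 0.481 -0.236  0.016]]
[[ 0.961  0.277 -0.   ]
 [ 0.277 -0.961  0.002]
 [ 0.    -0.002 -1.   ]]
cam in tool [ 0.0687861  -0.00014657 -0.14210637] [[-0.    -0.962 -0.272]
 [ 1.     0.    -0.001]
 [ 0.001 -0.272  0.962]] [[282.46570878   0.         257.13129269]
 [  0.         282.46570878 193.17033048]
 [  0.           0.           1.        ]]
```

```bash
python3 jog.py '[[0,0,0.1,0.12,-0.05,0.01,0],[0,0,0.19,0.22,-0.1,0.04,0],[0,0,0.19,0.339,-0.156,0.10,0],[0,0,0.19,0.339,-0.156,0.10,0],[0,0,0.19,0.339,-0.156,0.10,0],[0,0,0.19,0.339,-0.156,0.10,0],[0,0,0.19,0.339,-0.156,0.10,0],[0,0,0.19,0.339,-0.156,0.10,0],[0,0,0.19,0.339,-0.156,0.10,0]]'
python3 - <<'E'
from h import *
c=imaging.calibration("wrist");im=imaging.camera("wrist")
cv2.imwrite("pics/w1.png",im[:,:,::-1]); np.save("w1.npy",dict(c=c,im=im),allow_pickle=True)
E
```

```text
clock: 1.23
eef_pos: [0.4203, -0.2376, 0.1317]
tool_rot: [0.999, 0.044, -0.0, 0.0]
ft_force: [-0.6, -0.6, 0.9]
grip_width: 0.0002
grasp_force: 0.0
```

View pics/w1.png

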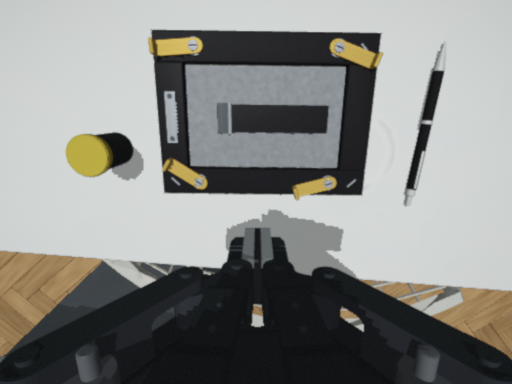

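The wrist view shows the whole frame. Pixel positions of the buttons (image left is +y):

| Button | Pivot | Tab |
|---|---|---|
| c | (193, 45) | (152, 46) |
| d | (339, 47) | (378, 58) |
| a | (199, 181) | (167, 164) |
| b | (328, 183) | (297, 191) |

The film can is at (90, 155) and the pen at (425, 125). I'll take a second wrist place to check heights.

```bash
python3 jog.py '[[0,0,0,-0.01,0.05,-0.03,0],[0,0,0,-0.01,0.05,-0.03,0],[0,0,0,-0.01,0.05,-0.03,0]]'
cat >> h.py <<'E'
def buttons(im,c):
    h=cv2.cvtColor(im,cv2.COLOR_RGB2HSV)
    m=cv2.inRange(h,(14,110,90),(30,255,255))
    n,l,s,ce=cv2.connectedComponentsWithStats(m)
    out=[]
    for i in range(1,n):
        if 120<s[i,4]<600:
            p=np.argwhere(l==i)[:,::-1]; out.append((ce[i],cv2.minAreaRect(p.astype(np.float32)),s[i,4]))
    return out,m
E
python3 - <<'E'
from h import *
c=imaging.calibration("wrist");im=imaging.camera("wrist")
cv2.imwrite("pics/w2.png",im[:,:,::-1]); np.save("w2.npy",dict(c=c,im=im),allow_pickle=True)
d1=np.load("w1.npy",allow_pickle=True).item()
# dark frame outer corners + screws + buttons in both
for im_,c_ in((d1["im"],d1["c"]),(im,c)):
    b,m=buttons(im_,c_)
    for ce,r,a in b: print("btn",ce.round(1),a,plane(c_,[ce],.018)[0].round(4), cv2.boxPoints(r).round(0).tolist())
    g=cv2.cvtColor(im_,cv2.COLOR_RGB2GRAY); s=cv2.cvtColor(im_,cv2.COLOR_RGB2HSV)
    dk=((g<60)).astype(np.uint8); 
    n,l,st,_=cv2.connectedComponentsWithStats(dk)
    for i in range(1,n):
        if st[i,4]>4000: print("dark",st[i])
v=np.hstack([im[0:240,40:440][:,:,::-1]]); cv2.imwrite("pics/w2c.png",cv2.resize(v,None,fx=2,fy=2,interpolation=cv2.INTER_CUBIC))
E
```

```text
clock: 1.65
eef_pos: [0.4147, -0.2881, 0.1615]
tool_rot: [0.999, 0.044, 0.0, -0.0]
ft_force: [-0.0, 0.5, -0.4]
grip_width: 0.0001
grasp_force: 0.0
btn [183.2 172.3] 530 [ 0.4306 -0.168   0.018 ] [[161.0, 169.0], [168.0, 155.0], [211.0, 177.0], [204.0, 191.0]]
btn [311.8 186.6] 471 [ 0.4275 -0.2881  0.018 ] [[291.0, 186.0], [333.0, 173.0], [338.0, 187.0], [295.0, 200.0]]
btn [ 11.5 259.6] 272 [0.325  0.0035 0.018 ] [[-0.0, 253.0], [25.0, 253.0], [25.0, 269.0], [0.0, 269.0]]
btn [393.5 289.8] 157 [ 0.325  -0.3887  0.018 ] [[382.0, 286.0], [406.0, 282.0], [408.0, 294.0], [384.0, 299.0]]
dark [  153    31   227   163 14502]
dark [    0   228   512   156 43959]
btn [129.5  41.6] 535 [ 0.5358 -0.16    0.018 ] [[110.0, 35.0], [153.0, 32.0], [154.0, 48.0], [111.0, 51.0]]
btn [292.   48.3] 574 [ 0.5432 -0.3086  0.018 ] [[265.0, 48.0], [270.0, 32.0], [314.0, 47.0], [309.0, 62.0]]
btn [143.1 157.6] 401 [ 0.4298 -0.1701  0.018 ] [[124.0, 154.0], [131.0, 143.0], [166.0, 164.0], [159.0, 175.0]]
btn [258.1 170. ] 413 [ 0.4273 -0.2876  0.018 ] [[238.0, 169.0], [279.0, 159.0], [282.0, 171.0], [241.0, 181.0]]
btn [ 11.1 250.2] 266 [ 0.3124 -0.0206  0.018 ] [[-5.0, 251.0], [23.0, 235.0], [31.0, 248.0], [3.0, 264.0]]
btn [302.4 265.5] 160 [ 0.3223 -0.3473  0.018 ] [[292.0, 260.0], [312.0, 260.0], [312.0, 271.0], [292.0, 271.0]]
btn [355.8 271.2] 162 [ 0.3205 -0.4091  0.018 ] [[344.0, 270.0], [366.0, 265.0], [368.0, 274.0], [346.0, 279.0]]
dark [  108    28   205   150 11730]
dark [    0   228   512   156 46025]
```

View pics/w2c.png

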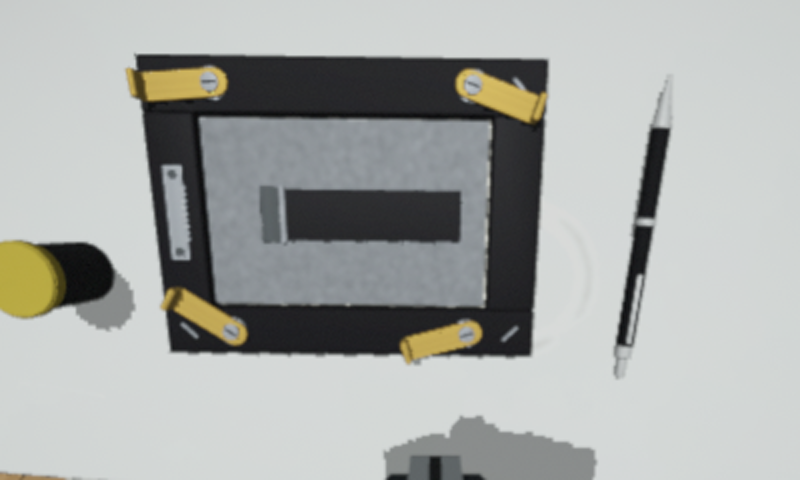

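The enlarged view confirms the layout: screws at crop pixels c (209, 82), d (473, 85), a (232, 330) and b (467, 334). The matching tabs are at about (130, 82), (541, 108), (172, 298) and (406, 350).

```bash
python3 - <<'E'
from h import *
d1=np.load("w1.npy",allow_pickle=True).item();d2=np.load("w2.npy",allow_pickle=True).item()
def tri(p1,p2):
    o1,v1=ray(d1["c"],p1);o2,v2=ray(d2["c"],p2);out=[]
    for a,b in zip(v1,v2):
        s=np.linalg.lstsq(np.c_[a,-b],o2-o1,rcond=None)[0];out.append((o1+a*s[0]+o2+b*s[1])/2)
    return np.array(out)
sc1=[[193,45],[339,47],[199,181],[328,183]];sc2=[[144.5,41],[276.5,42.5],[156,165],[273.5,167]]
tb1=[[153,46],[378,59],[167,165],[297,191]];tb2=[[106,41.5],[310.5,54],[126,149],[243.5,175]]
print("screws cdab tri",tri(sc1,sc2).round(4));P=(plane(d1["c"],sc1,.0206)+plane(d2["c"],sc2,.0206))/2;print(P.round(4))
print("tabs tri",tri(tb1,tb2).round(4));T=(plane(d1["c"],tb1,.026)+plane(d2["c"],tb2,.026))/2;print(T.round(4),np.hypot(*(T-P)[:,:2].T))
ctr=P.mean(0)
yv=(P[0]+P[2]-P[1]-P[3])[:2];th=np.arctan2(-yv[0],yv[1]);xv=(P[0]+P[1]-P[2]-P[3])[:2];print("ctr",ctr,"yaw",th,np.arctan2(xv[1],xv[0]))
for n,p,t,z in zip("cdab",P,T,(np.pi,np.pi,0,0)):
    a=np.arctan2(t[1]-p[1],t[0]-p[0])-th-z; print(n,(a+np.pi)%(2*np.pi)-np.pi)
E
```

```text
screws cdab tri [[ 0.5371 -0.1747  0.0209]
 [ 0.5472 -0.294   0.0166]
 [ 0.4229 -0.1823  0.0156]
 [ 0.4316 -0.3033  0.0154]]
[[ 0.5372 -0.1747  0.0206]
 [ 0.5463 -0.2934  0.0206]
 [ 0.4241 -0.1837  0.0206]
 [ 0.4326 -0.3024  0.0206]]
tabs tri [[ 0.5307 -0.148   0.0369]
 [ 0.5394 -0.3253  0.0234]
 [ 0.437  -0.154   0.0204]
 [ 0.4232 -0.2735  0.0251]]
[[ 0.5327 -0.1434  0.026 ]
 [ 0.5388 -0.3247  0.026 ]
 [ 0.438  -0.1562  0.026 ]
 [ 0.4234 -0.2734  0.026 ]] [0.0316006  0.03215264 0.0308528  0.03042652]
ctr [ 0.48503889 -0.2385251   0.0206    ] yaw 0.07433875567528217 0.0792779642370219
c -1.5031184348012119
d 1.2629541258771102
a 1.0271559356545854
b 1.805300455327079
```

Both views agree: frame yaw is about 0.077, and the pivots sit at (±57.5, ±60) mm in the frame. Before working the far side I'll check clearance to the basket and box beyond it, and to the can.

```bash
python3 - <<'E'
import cv2,numpy as np
a=cv2.imread("pics/top0.png")[80:230,165:345];b=cv2.imread("pics/side0.png")[130:300,215:455]
f=lambda i,w:cv2.resize(i,None,fx=w,fy=w,interpolation=cv2.INTER_CUBIC)
A=f(a,2);B=f(b,1.8)
H=max(A.shape[0],B.shape[0]);pad=lambda i:cv2.copyMakeBorder(i,0,H-i.shape[0],0,0,cv2.BORDER_CONSTANT)
cv2.imwrite("pics/both.png",np.hstack([pad(A),pad(B)]));print(A.shape,B.shape)
E
```

```text
(300, 360, 3) (306, 432, 3)
```

View pics/both.png

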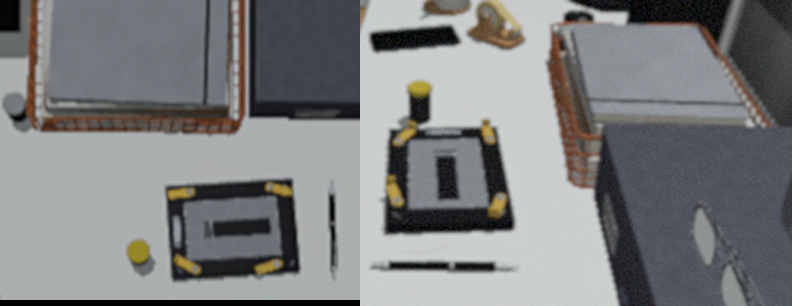

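```bash
python3 - <<'E'
from h import *
t=imaging.calibration("top");s=imaging.calibration("side")
def tri(p,q):
    o1,v1=ray(t,p);o2,v2=ray(s,q);a=np.linalg.lstsq(np.c_[v1[0],-v2[0]],o2-o1,rcond=None)[0]
    return ((o1+v1[0]*a[0]+o2+v2[0]*a[1])/2).round(3),np.linalg.norm(o1+v1[0]*a[0]-o2-v2[0]*a[1])
print("rim FL",tri([181,142.5],[321.7,143.9]));print("base FR side",plane(s,[[334.4,231.7]],0),"top",plane(t,[[285,146]],0))
print("rim mid on plane z=.1",plane(t,[[230,146]],.1), "box front top edge z=.1",plane(t,[[300,134]],.1),plane(s,[[335,205]],.1))
w=np.load("w1.npy",allow_pickle=True).item()["c"]
C=plane(w,[[90,155]],.052)[0];P=plane(w,[[444,45],[409,205]],.006);c0=np.array([.485,-.2385]);y=.077
M=np.array([[np.cos(y),np.sin(y)],[-np.sin(y),np.cos(y)]])
print("can,pen ends in frame",M@(C[:2]-c0),(P[:,:2]-c0)@M.T)
o=bot.get_obs();print("tcp frame",M@(o["eef_pos"][:2]-c0),o["joint_pos"].round(2),R.from_quat(o["tool_rot"]).as_matrix()[:,0])
E
```

```text
rim FL (array([0.628, 0.056, 0.07 ]), np.float64(0.013371749329398445))
base FR side [[ 0.63823369 -0.2399526   0.        ]] top [[ 0.63320783 -0.24970261  0.        ]]
rim mid on plane z=.1 [[ 0.60510948 -0.08541882  0.1       ]] box front top edge z=.1 [[ 0.64262795 -0.2822527   0.1       ]] [[ 0.62347877 -0.29024785  0.1       ]]
can,pen ends in frame [-0.02879909  0.13805062] [[ 0.06280318 -0.15298341]
 [-0.08190046 -0.14568408]]
tcp frame [-0.07398204 -0.04326859] [-0.61  0.29 -0.11  1.17  0.    2.45] [ 9.96027841e-01  8.90404794e-02 -5.76908035e-04]
```

Clearance is enough: the basket rim is at x≈0.625 and about 0.07 m high. Starting with button b, I'll drop just outside its tab.

```bash
python3 jog.py '[[0,0,0.012,-0.014,-0.013,0.05,0],[0,0,0.012,-0.014,-0.013,0.10,0],[0,0,0.012,-0.014,-0.013,0.125,0],[0,0,0.012,-0.014,-0.013,0.138,0],[0,0,0.012,-0.014,-0.013,0.138,0],[0,0,0.012,-0.014,-0.013,0.138,0]]'
python3 jog.py '[[0,0,0,0.006,0,0,0],[0,0,0,0.012,0,0,0],[0,0,0,0.018,0,0,0],[0,0,0,0.024,0,0,0],[0,0,0,0.030,0,0,0],[0,0,0,0.036,0,0,0],[0,0,0,0.042,0,0,0],[0,0,0,0.042,0,0,0]]'
cat > look.py <<'E'
from h import *
import sys
c=imaging.calibration("wrist");im=imaging.camera("wrist");o=bot.get_obs()
c0=np.array([.485,-.2385]);y=.077;M=np.array([[np.cos(y),np.sin(y)],[-np.sin(y),np.cos(y)]])
print("tcp frame mm",(M@(o["eef_pos"][:2]-c0)*1e3).round(1),"z",o["eef_pos"][2].round(4),"yaw",R.from_quat(o["tool_rot"]).as_matrix()[:2,0].round(4),"F",o["ft_force"].round(1))
cv2.imwrite(f"pics/{sys.argv[1]}.png",im[:,:,::-1])
np.save(sys.argv[1]+".npy",dict(c=c,im=im),allow_pickle=True)
E
python3 look.py l1
```

```text
clock: 2.45
eef_pos: [0.4014, -0.276, 0.0243]
tool_rot: [0.999, 0.039, 0.001, 0.001]
ft_force: [-0.1, 0.3, -0.6]
grip_width: -0.0001
grasp_force: 0.0
clock: 3.45
eef_pos: [0.4422, -0.273, 0.0231]
tool_rot: [0.999, 0.039, -0.001, 0.001]
ft_force: [-3.0, -2.3, 1.2]
grip_width: 0.0001
grasp_force: 1.5
tcp frame mm [-45.4 -30.9] z 0.0231 yaw [0.9969 0.0782] F [-3.1 -2.3  0.1]
```

View pics/l1.png

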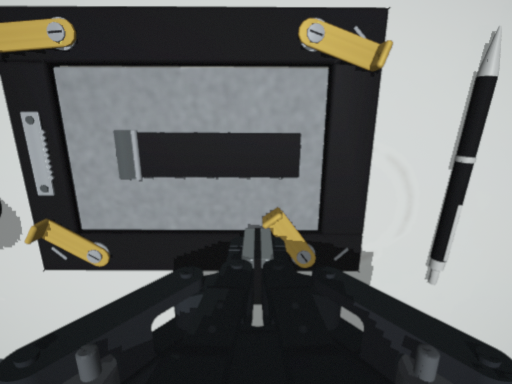

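The view shows button b (screw (303, 257), tab (273, 218)) swung to roughly 50°, with the fingertip about 15 mm wide and still touching. I'll carry on round the arc.

```bash
python3 jog.py '[[0,0,0,0.005,0.002,0,0],[0,0,0,0.009,0.005,0,0],[0,0,0,0.012,0.008,0,0],[0,0,0,0.014,0.011,0,0],[0,0,0,0.015,0.014,0,0],[0,0,0,0.015,0.016,0,0],[0,0,0,0.015,0.016,0,0]]'
cat >> look.py <<'E'
# angles of yellow buttons: axis of each strip blob, in frame axes
b,m=buttons(im,c)
n,l,s,ce=cv2.connectedComponentsWithStats(m)
for i in range(1,n):
    if s[i,4]<300: continue
    p=np.argwhere(l==i)[:,::-1]; q=(plane(c,p,.018)[:,:2]-c0)@M.T*1e3
    if abs(q.mean(0)[0])>75 or abs(q.mean(0)[1])>100: continue
    v=cv2.fitLine(q.astype(np.float32),cv2.DIST_L2,0,.01,.01).ravel()
    print("blob",q.mean(0).round(1),"axis deg",np.degrees(np.arctan2(v[1],v[0])).round(1),s[i,4],s[i,:4])
E
python3 look.py l2
```

```text
clock: 4.38
eef_pos: [0.4568, -0.2866, 0.0229]
tool_rot: [0.999, 0.039, -0.002, -0.001]
ft_force: [-5.7, -0.7, 1.4]
grip_width: -0.0002
grasp_force: 2.9
tcp frame mm [-31.8 -45.8] z 0.0229 yaw [0.9969 0.0781] F [-6.5 -1.6  2.1]
blob [ 59.2 -70.1] axis deg 73.7 2112 [261  39  91  50]
blob [61.3 68.9] axis deg -80.2 806 [ 0 46 42 30]
blob [-24.  -56.5] axis deg 35.8 382 [265 217  22  27]
blob [-45.6  75. ] axis deg 59.9 1099 [ 20 239  66  45]
```

View pics/l2.png

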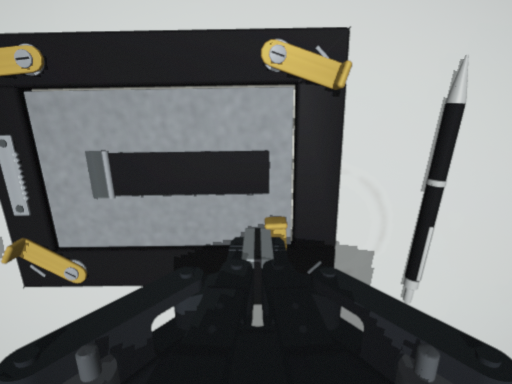

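Force has built up in x. The fingertip is probably hooked on the tab's inner face and pushing the frame. I'll measure the frame shift from the screws at (278, 54), (22, 60) and (73, 271), then back off.

```bash
python3 - <<'E'
from h import *
y=.077;M=np.array([[np.cos(y),np.sin(y)],[-np.sin(y),np.cos(y)]]);c0=np.array([.485,-.2385])
for n,p in(("l1",[[316,33],[56,32],[95,255]]),("l2",[[278,54],[22,60],[73,271]])):
    c=np.load(n+".npy",allow_pickle=True).item()["c"]
    print(n,"d c a",((plane(c,p,.0206)[:,:2]-c0)@M.T*1e3).round(1).tolist(), "tab b px",((plane(c,[[276,229]],.025)[:,:2]-c0)@M.T*1e3).round(1))
E
python3 jog.py '[[0,0,0,-0.004,-0.004,0,0],[0,0,0,-0.005,-0.010,0,0],[0,0,0,-0.005,-0.016,0,0]]'
```

```text
l1 d c a [[58.9, -57.8], [59.2, 61.4], [-54.1, 61.1]] tab b px [[-36.2 -41. ]]
l2 d c a [[63.5, -55.3], [61.0, 64.8], [-50.9, 60.8]] tab b px [[-22.5 -55.7]]
clock: 4.8
eef_pos: [0.4529, -0.2708, 0.0235]
tool_rot: [0.999, 0.04, 0.001, -0.0]
ft_force: [-0.2, 0.7, -0.0]
grip_width: 0.0004
grasp_force: 0.0
```

```bash
python3 jog.py '[[0,0,0,-0.005,-0.005,-0.05,0],[0,0,0,-0.03,-0.03,-0.10,0],[0,0,0,-0.03,-0.03,-0.11,0],[0,0,0,-0.03,-0.03,-0.11,0],[0,0,0,-0.03,-0.03,-0.11,0]]'
cat > meas.py <<'E'
# pose of frame from the 4 screw heads, and the angle of each button
from h import *
import sys, json, os
st=json.load(open("st.json")) if os.path.exists("st.json") else [.485,-.2385,.077]
c=imaging.calibration("wrist");im=imaging.camera("wrist");o=bot.get_obs()
cv2.imwrite(f"pics/{sys.argv[1]}.png",im[:,:,::-1])
h=cv2.cvtColor(im,cv2.COLOR_RGB2HSV).astype(int)
F=np.array([[-57.5,60],[-57.5,-60],[57.5,60],[57.5,-60]])/1e3
rot=lambda y:np.array([[np.cos(y),-np.sin(y)],[np.sin(y),np.cos(y)]])
yy,xx=np.mgrid[:384,:512]
for rad in(14,9,7):
    W=F@rot(st[2]).T+st[:2]; px=proj(c,np.c_[W,np.full(4,.0206)]); obs=[];idx=[]
    for i,p in enumerate(px):
        k=(np.hypot(xx-p[0],yy-p[1])<rad)&(h[...,1]<70)&(h[...,2]>105)&(xx>2)&(yy>2)
        n,l,s,ce=cv2.connectedComponentsWithStats(k.astype(np.uint8))
        if n<2: continue
        j=1+np.argmax(s[1:,4])
        if s[j,4]>=12: obs.append(plane(c,[ce[j]],.0206)[0,:2]);idx.append(i)
    A=F[idx];B=np.array(obs);a0=A-A.mean(0);b0=B-B.mean(0)
    y=np.arctan2((a0[:,0]*b0[:,1]-a0[:,1]*b0[:,0]).sum(),(a0*b0).sum()); t=B.mean(0)-rot(y)@A.mean(0)
    st=[*t,y]
res=np.linalg.norm(A@rot(y).T+t-B,axis=1)*1e3
json.dump([float(v) for v in st],open("st.json","w"))
print("frame",np.round(st,4),"used",idx,"res mm",res.round(1),"shift mm",np.hypot(st[0]-.485,st[1]+.2385)*1e3)
m=cv2.inRange(h.astype(np.uint8),(12,100,70),(32,255,255))>0
pts=np.argwhere(m)[:,::-1]; q=(plane(c,pts,.020)[:,:2]-st[:2])@rot(st[2])
for i,n in enumerate("abcd"):
    d=q-F[i]; r=np.linalg.norm(d,axis=1); k=(r>.008)&(r<.036)
    if k.sum()<20: print(n,"not seen");continue
    v=d[k].mean(0); a=np.arctan2(v[1],v[0])-(np.pi if i>1 else 0); a=(a+np.pi)%(2*np.pi)-np.pi
    print(n,"angle",a.round(3),"n",k.sum(),"far r mm",(r[k].max()*1e3).round(1))
print("tcp in frame mm",((o["eef_pos"][:2]-st[:2])@rot(st[2])*1e3).round(1),"z",(o["eef_pos"][2]*1e3).round(1),"tool yaw-frame yaw",np.arctan2(*R.from_quat(o["tool_rot"]).as_matrix()[[1,0],0])-st[2])
E
python3 meas.py m1
```

```text
clock: 5.42
eef_pos: [0.4199, -0.2437, 0.1319]
tool_rot: [0.999, 0.039, -0.001, -0.001]
ft_force: [-0.5, 0.5, 0.5]
grip_width: -0.0003
grasp_force: 0.0
frame [ 0.4808 -0.2355  0.122 ] used [0, 1, 3] res mm [1.2 3.9 5. ] shift mm 5.176093481042211
a angle 0.576 n 424 far r mm 35.9
b angle 0.135 n 396 far r mm 36.0
c angle -2.177 n 735 far r mm 36.0
d angle 1.676 n 688 far r mm 35.5
tcp in frame mm [-61.7  -0.6] z 131.7 tool yaw-frame yaw -0.04311942100637042
```

```bash
python3 - <<'E'
import cv2
i=cv2.imread("pics/m1.png")[0:240,110:410]
cv2.imwrite("pics/m1c.png",cv2.resize(i,None,fx=2.5,fy=2.5,interpolation=cv2.INTER_CUBIC))
E
```

```text
(no output)
```

View pics/m1c.png

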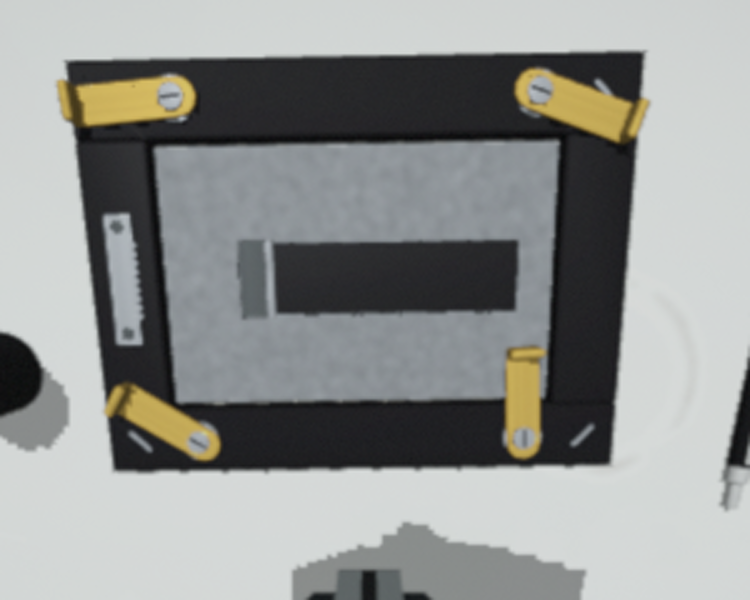

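Button b now points square in, screw (319, 175) to tab about (320, 141). The screws are at c (178, 38), d (326, 36), a (190, 176) and b (319, 175). I'll seed the pose with these and tighten the screw finder.

```bash
python3 - <<'E'
s=open("meas.py").read()
s=s.replace("for rad in(14,9,7):","for rad in(9,8,8):")
s=s.replace("""        n,l,s,ce=cv2.connectedComponentsWithStats(k.astype(np.uint8))
        if n<2: continue
        j=1+np.argmax(s[1:,4])
        if s[j,4]>=12: obs.append(plane(c,[ce[j]],.0206)[0,:2]);idx.append(i)
""","""        if len(sys.argv)>2: ce=json.loads(sys.argv[2])[i]
        elif k.sum()<12: continue
        else: ce=np.median(np.argwhere(k)[:,::-1],0)
        obs.append(plane(c,[ce],.0206)[0,:2]);idx.append(i)
""")
open("meas.py","w").write(s)
E
python3 meas.py m2 '[[190.4,176.4],[319.2,175.2],[178.4,38],[326,35.6]]'; python3 meas.py m3
```

```text
frame [ 0.4897 -0.2345  0.0928] used [0, 1, 2, 3] res mm [1.3 0.9 0.5 0.8] shift mm 6.202610060813166
a angle 0.981 n 462 far r mm 35.8
b angle 0.096 n 402 far r mm 33.5
c angle -1.507 n 608 far r mm 35.9
d angle 1.239 n 586 far r mm 34.3
tcp in frame mm [-70.7  -2.6] z 131.6 tool yaw-frame yaw -0.014083504801193983
frame [ 0.4902 -0.2338  0.0928] used [0, 1, 2, 3] res mm [0.6 0.7 0.2 0.6] shift mm 7.035999117177617
a angle 0.986 n 458 far r mm 35.3
b angle 0.059 n 399 far r mm 32.9
c angle -1.475 n 613 far r mm 35.6
d angle 1.221 n 602 far r mm 35.0
tcp in frame mm [-71.3  -3.3] z 131.7 tool yaw-frame yaw -0.014109086940159443
```

Button b is within about 0.06 rad and the frame has shifted 6–7 mm, well inside the 25 mm limit. For the rest I'll push along x first, hop over, then finish with a pure y push so the finger can't hook. Button a is next.

```bash
python3 jog.py '[[0,0,-0.014,0.009,-0.045,0.02,0],[0,0,-0.014,0.009,-0.09,0.04,0],[0,0,-0.014,0.009,-0.09,0.08,0],[0,0,-0.014,0.009,-0.09,0.1,0],[0,0,-0.014,0.009,-0.09,0.108,0],[0,0,-0.014,0.009,-0.09,0.108,0]]'
python3 jog.py '[[0,0,0,0.005,0,0,0],[0,0,0,0.008,0,0,0],[0,0,0,0.011,0,0,0],[0,0,0,0.014,0,0,0],[0,0,0,0.014,0,0,0],[0,0,0,0.011,0,0,0],[0,0,0,0.011,0,-0.014,0],[0,0,0,0.028,-0.008,-0.014,0],[0,0,0,0.028,-0.008,-0.014,0]]'
python3 meas.py m4
```

```text
clock: 6.32
eef_pos: [0.4216, -0.1536, 0.0247]
tool_rot: [0.999, 0.046, -0.001, -0.0]
ft_force: [-0.2, 0.7, -0.0]
grip_width: -0.0
grasp_force: 0.0
clock: 7.45
eef_pos: [0.4516, -0.1424, 0.0401]
tool_rot: [0.999, 0.047, 0.002, 0.0]
ft_force: [-0.3, -0.2, 0.2]
grip_width: -0.0001
grasp_force: 0.0
frame [ 0.4912 -0.2321  0.07  ] used [1, 2] res mm [0.6 0.6] shift mm 8.87975990513614
a angle 0.641 n 606 far r mm 33.6
b angle 0.097 n 821 far r mm 33.5
c angle -1.477 n 1200 far r mm 32.8
d not seen
tcp in frame mm [-34.5  92.3] z 39.6 tool yaw-frame yaw 0.02447391146868634
```

```bash
echo '[0.4902,-0.2338,0.0928]'>st.json; python3 jog.py '[[0,0,0,-0.002,0,0.010,0],[0,0,0,-0.002,0,0.016,0],[0,0,0,-0.002,0.005,0.016,0],[0,0,0,-0.002,0.009,0.016,0],[0,0,0,-0.002,0.013,0.016,0],[0,0,0,-0.002,0.016,0.016,0],[0,0,0,-0.002,0.019,0.016,0],[0,0,0,-0.002,0.021,0.016,0],[0,0,0,-0.002,0.021,0.016,0]]'
python3 jog.py '[[0,0,0,0,-0.006,0,0],[0,0,0,0,-0.006,-0.03,0],[0,0,0,-0.02,0.03,-0.08,0],[0,0,0,-0.039,0.073,-0.108,0],[0,0,0,-0.039,0.073,-0.108,0],[0,0,0,-0.039,0.073,-0.108,0]]'
python3 meas.py m5
```

```text
clock: 8.62
eef_pos: [0.4489, -0.1646, 0.0234]
tool_rot: [0.999, 0.046, -0.0, 0.0]
ft_force: [0.7, -0.3, -1.2]
grip_width: 0.0001
grasp_force: 0.1
clock: 9.38
eef_pos: [0.4163, -0.2399, 0.1308]
tool_rot: [0.999, 0.046, -0.0, -0.0]
ft_force: [-0.6, 0.0, 0.5]
grip_width: -0.0001
grasp_force: 0.0
frame [ 0.4895 -0.2361  0.117 ] used [0, 1, 2, 3] res mm [0.5 0.3 0.3 0.5] shift mm 5.095799066486663
a angle 0.095 n 425 far r mm 33.6
b angle 0.055 n 407 far r mm 33.2
c angle -1.471 n 608 far r mm 35.3
d angle 1.239 n 606 far r mm 35.4
tcp in frame mm [-73.1   5.3] z 130.3 tool yaw-frame yaw -0.02372307831008466
```

Button a is done (0.095). Now c.

```bash
python3 jog.py '[[0,0,-0.024,0.045,-0.03,0.0,0],[0,0,-0.024,0.09,-0.06,0.02,0],[0,0,-0.024,0.146,-0.087,0.04,0],[0,0,-0.024,0.146,-0.087,0.06,0],[0,0,-0.024,0.146,-0.087,0.09,0],[0,0,-0.024,0.146,-0.087,0.107,0],[0,0,-0.024,0.146,-0.087,0.107,0]]'
python3 jog.py '[[0,0,0,-0.005,0,0,0],[0,0,0,-0.01,0,0,0],[0,0,0,-0.014,0,0,0],[0,0,0,-0.018,0,0,0],[0,0,0,-0.022,0,0,0],[0,0,0,-0.026,0,0,0],[0,0,0,-0.028,0,0,0],[0,0,0,-0.025,0,0,0],[0,0,0,-0.025,0,-0.014,0],[0,0,0,-0.025,0,-0.014,0]]'
```

```text
clock: 10.3
eef_pos: [0.5524, -0.1391, 0.0222]
tool_rot: [0.998, 0.059, -0.002, -0.001]
ft_force: [-0.5, -1.1, 0.1]
grip_width: 0.0
grasp_force: 0.0
clock: 11.55
eef_pos: [0.5299, -0.1429, 0.0394]
tool_rot: [0.998, 0.059, 0.001, -0.0]
ft_force: [-0.3, 0.4, 0.9]
grip_width: 0.0002
grasp_force: 0.0
```

```bash
python3 jog.py '[[0,0,0,-0.010,-0.009,0,0],[0,0,0,-0.018,-0.009,0.003,0],[0,0,0,-0.018,-0.009,0.015,0],[0,0,0,-0.018,-0.004,0.015,0],[0,0,0,-0.018,0.001,0.015,0],[0,0,0,-0.018,0.005,0.015,0],[0,0,0,-0.018,0.009,0.015,0],[0,0,0,-0.018,0.012,0.015,0],[0,0,0,-0.018,0.0145,0.015,0],[0,0,0,-0.018,0.0145,0.015,0]]'
python3 jog.py '[[0,0,0,0,-0.006,0,0],[0,0,0,0,-0.006,-0.03,0],[0,0,0,-0.04,0.02,-0.08,0],[0,0,0,-0.103,0.073,-0.108,0],[0,0,0,-0.103,0.073,-0.108,0],[0,0,0,-0.103,0.073,-0.108,0],[0,0,0,-0.103,0.073,-0.108,0]]'
python3 meas.py m6
```

```text
clock: 12.8
eef_pos: [0.5104, -0.1592, 0.0223]
tool_rot: [0.998, 0.058, -0.003, -0.001]
ft_force: [-6.0, 2.5, 6.4]
grip_width: 0.0001
grasp_force: 3.7
clock: 13.68
eef_pos: [0.4199, -0.2437, 0.1307]
tool_rot: [0.998, 0.058, 0.0, -0.0]
ft_force: [0.5, 0.2, -0.1]
grip_width: 0.0003
grasp_force: 0.0
frame [ 0.4899 -0.2366  0.1096] used [0, 1, 2, 3] res mm [0.6 0.6 0.5 0.4] shift mm 5.260305427042601
a angle 0.103 n 426 far r mm 33.5
b angle 0.055 n 401 far r mm 33.0
c angle -0.168 n 545 far r mm 33.9
d angle 1.229 n 598 far r mm 35.1
tcp in frame mm [-70.3   0.9] z 130.5 tool yaw-frame yaw 0.008194158404655968
```

Button c is at about -0.17, so it's fine for now. Before d, I'll check the height of the box beyond the frame.

```bash
python3 - <<'E'
from h import *
t=imaging.calibration("top");s=imaging.calibration("side")
for p in([291,131],[291,137]):
    o1,v1=ray(t,p);o2,v2=ray(s,[347.2,201]);a=np.linalg.lstsq(np.c_[v1[0],-v2[0]],o2-o1,rcond=None)[0]
    print((o1+v1[0]*a[0]).round(3),(o2+v2[0]*a[1]).round(3))
E
```

```text
[ 0.654 -0.258  0.09 ] [ 0.653 -0.258  0.089]
[ 0.638 -0.258  0.086] [ 0.652 -0.259  0.09 ]
```

Box top is about 0.09 m high with its front at x≈0.65, so it's clear of the gripper body. Button d next.

```bash
python3 jog.py '[[0,0,0.008,0.045,0.03,0.0,0],[0,0,0.008,0.09,0.06,0.01,0],[0,0,0.008,0.139,0.09,0.03,0],[0,0,0.008,0.139,0.09,0.05,0],[0,0,0.008,0.139,0.09,0.085,0],[0,0,0.008,0.139,0.09,0.107,0],[0,0,0.008,0.139,0.09,0.107,0]]'
python3 jog.py '[[0,0,0,-0.005,0,0,0],[0,0,0,-0.009,0,0,0],[0,0,0,-0.013,0,0,0],[0,0,0,-0.017,0,0,0],[0,0,0,-0.020,0,0,0],[0,0,0,-0.022,0,0,0],[0,0,0,-0.019,0,0,0],[0,0,0,-0.019,0,-0.015,0],[0,0,0,-0.03,0.007,-0.015,0],[0,0,0,-0.037,0.008,-0.015,0]]'
```

```text
clock: 14.6
eef_pos: [0.5667, -0.3147, 0.0204]
tool_rot: [0.998, 0.055, -0.003, -0.002]
ft_force: [-0.3, 0.2, 0.4]
grip_width: 0.0001
grasp_force: 0.0
clock: 15.85
eef_pos: [0.5311, -0.3304, 0.0396]
tool_rot: [0.999, 0.054, -0.0, 0.0]
ft_force: [0.2, 0.4, -0.0]
grip_width: 0.0002
grasp_force: 0.0
```

```bash
python3 jog.py '[[0,0,0,0.001,0,0.008,0],[0,0,0,0.001,0,0.014,0],[0,0,0,0.001,-0.005,0.014,0],[0,0,0,0.001,-0.009,0.014,0],[0,0,0,0.001,-0.013,0.014,0],[0,0,0,0.001,-0.017,0.014,0],[0,0,0,0.001,-0.02,0.014,0],[0,0,0,0.001,-0.0225,0.014,0],[0,0,0,0.001,-0.025,0.014,0],[0,0,0,0.001,-0.025,0.014,0]]'
python3 jog.py '[[0,0,0,0,0.006,0,0],[0,0,0,0,0.006,-0.03,0],[0,0,0,-0.04,-0.02,-0.08,0],[0,0,0,-0.103,-0.073,-0.108,0],[0,0,0,-0.103,-0.073,-0.108,0],[0,0,0,-0.103,-0.073,-0.108,0],[0,0,0,-0.103,-0.073,-0.108,0]]'
python3 meas.py m7; python3 - <<'E'
import cv2
i=cv2.imread("pics/m7.png")[0:240,90:410]
cv2.imwrite("pics/m7c.png",cv2.resize(i,None,fx=2.5,fy=2.5,interpolation=cv2.INTER_CUBIC))
E
```

```text
clock: 17.1
eef_pos: [0.5308, -0.3038, 0.0255]
tool_rot: [0.999, 0.055, 0.0, -0.0]
ft_force: [0.3, -0.8, -0.2]
grip_width: -0.0002
grasp_force: 0.3
clock: 17.98
eef_pos: [0.4212, -0.2436, 0.1335]
tool_rot: [0.999, 0.054, 0.001, 0.0]
ft_force: [-0.6, -0.0, -0.2]
grip_width: 0.0
grasp_force: 0.0
frame [ 0.4911 -0.2326  0.1651] used [0, 1, 2, 3] res mm [0.7 0.5 0.4 0.6] shift mm 8.507475119515078
a angle 0.106 n 416 far r mm 33.9
b angle 0.071 n 376 far r mm 32.7
c angle -0.159 n 526 far r mm 33.7
d angle 0.116 n 541 far r mm 33.7
tcp in frame mm [-70.7   0.6] z 133.2 tool yaw-frame yaw -0.056361453856138916
```

View pics/m7c.png

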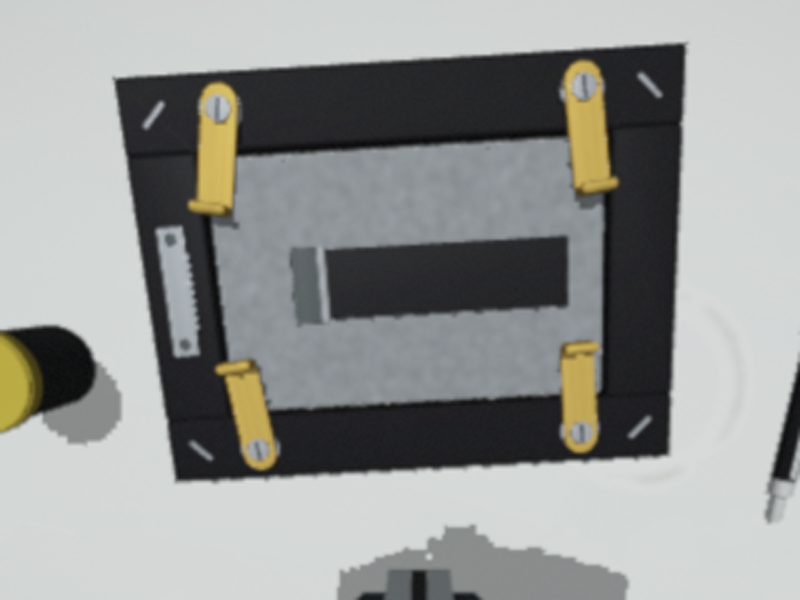

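All four buttons point in over the board, at most about 0.16 rad off square. The board is seated, and the can and pen are still in their places. The arm is clear, so I'm handing in.

```bash
python3 -c "
from workcell import bot, imaging, order
print(order.job_done())"
```

```text
the job is handed in; nothing more can be done
None
```

I handed the job in at about 18 s with all four turn-buttons within about 0.16 rad of square over the board (limit 0.35); the frame slid about 9 mm (limit 25 mm) and turned about 5°, the pen and film can looked untouched, the tape dispenser was never approached or re-checked, and no verdict was returned.

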